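Tip a standing tube into the welding jig and flip the hold-down over it

ROBOT

A 6-joint arm with a two-finger parallel gripper is mounted at the origin on the work surface. World frame = base frame: x ahead of the robot, y to its left, z up, the work surface at z = 0. Lengths are in mm, angles in rad, forces in N, time in s.
With the tool pointing down it reaches from about 275 to 1000 mm from the base axis. Payload 8.4 kg.
Tool frame: the origin (TCP) lies midway between the tips of the shut fingers; the grasp point (between the pads) lies 19 mm behind it; z points along the fingers, y is the direction in which the jaws open and shut (so a half turn about z gives the same grasp; the last joint's range is limited). The gripper opens to 85 mm and grips with 20 to 120 N. Pads are 22 mm wide; open, the fingers measure 114 mm over their backs; the gripper's body (76 mm by 85 mm) begins 54 mm behind the grasp point. The pads swing forward as they close: fully open they stand 13 mm farther back than shut.
Start: joints at [-1.156, 0.353, 1.633, -0, 1.155, -0.002], TCP at [253.022, -571.496, 231.281] pointing down, gripper open.
Joint ranges: [-2.63, 2.63], [-0.92, 2.1], [0.06, 2.66], [-1.3, 4.44], [0, 2.69], [-3.02, 3.02]. Speed limits (rad/s): [2.22, 2.22, 2.79, 3.14, 3.14, 3.14].

INTERFACE

Orientations are given as [roll, pitch, yaw] about the fixed x, y, z axes, in that order (R = Rz(yaw) Ry(pitch) Rx(roll)).
In Python, from rig import * gives the robot as it stands.
- The arm moves only by the tool play_rows, never from a script. Its argument "moves" is a list of rows, each a list of 3 entries, a list of its own where there are three numbers: the shift along the tool's x, y, z in m, then the turn, a rotation vector about the tool's x, y, z in rad, then the opening in per cent of the stroke, from 0 (shut) to 100 (fully open). In form: [[[x, y, z], [rx, ry, rz], fingers], ...]. A call has 1 to 20 rows; each row shifts and turns the commanded pose from where the row before left it, along the tool's axes as they then stand; what a row does not reach is not made up. A row lasts 1/10 s, in which the tool goes at most 50 mm and 8.59 degrees, less where a joint would pass 70% of its speed; a pose out of reach is approached as far as the arm can. A call is refused whole if a number of a shift passes 0.05 or a number of a turn 0.15, either way. A call with a gripper value outside its range is refused whole. The fingers move at their own pace and stop on an object; "squeeze" is the grip in N (left out, the last holds). Time passes only in rows, so rows that do not move let the fingers close. It gives the time, the measured TCP pose, the force and the opening at its end, in the units of the state.
- sense(): the state, without advancing time (a new reading comes with each control period).
- grab_frame(name): name is "side" or "top" or "wrist"; returns a dict with "pixels" (480x640x3 uint8, red, green, blue), "intrinsics" (3x3 intrinsics, pixels), "distortion" ([k1, k2, p1, p2, k3] as OpenCV has them; the pictures are not rectified), "R" (3x3) and "t" (3): a world point X has camera coordinates R X + t. Camera axes: x right, y down, z forward; pixel columns grow to the right and rows downward; lengths in mm; the calibration is good to about 2 mm. A picture is of the moment at which its call begins. There is no depth.
- sign_off(): hands the job in, once; it reports no verdict.
The state is a dict: "clock": time; "qpos": joint angles; "qvel": joint speeds; "joint_efforts": joint torques, N m; "eef_pos": TCP position; "tcp_rot": TCP orientation; "contact_force": force on the tool from outside, world axes, zero at the start; "wrist_torque": the same for the moment, N m; "opening": opening from 0.0 (shut) to 1.0 (fully open).
Only numpy, scipy, OpenCV 4.12 (cv2) and the standard library are available. Lean on these libraries where they do the work, as an engineer would, in place of code of your own. Each camera call takes 0.05 s, during which the arm holds its last target. There are 200 camera calls.

TASK

Push the standing square steel tube over so that it lies down in the channel of the welding jig with its top towards the yellow stop, and push it along until its end is flush against that stop. Then flip the orange hold-down bar over by pushing it and press it down until it lies on the tube. Only push: do not pick the tube up, and leave the other things on the bench where they are.

Things in the scene. Friction and masses are not known exactly. Their poses are not given: they have to be found in the camera images.
- jig: Welding jig, fixed; place and yaw vary. Steel plate 300 (x) by 140 (y), 10 thick. Origin: centre of its underside; x runs along the channel to the yellow stop, away from the robot; z up. Two blue rails (x -125 to 125), tops at z = 30, inner faces at y = -29 and 29; channel floor at z = 10. Yellow stop block: 22 by 100, top at z = 60, face at x = 120.
- stop (a point): Middle of the channel on the face of the yellow stop, 35 above the bench (in the jig's frame x = 120, y = 0, z = 35).
- tube: Dark steel square tube 50 by 50, 140 long, walls 3, 0.4 to 0.7 kg, loose. Starts on end in the channel, 75 to 105 to the -x of the jig's origin, square to it within 0.04 rad. Origin: centre of its lower end; z along the tube to its upper end. Pushed near its top along the jig's x it tips over its far lower edge (balance at 20 degrees) and falls along the channel, 10 to 60 short of the stop.
- tube_mid (a point): Centre of the tube (70 from either end).
- tube_top (a point): Centre of the tube's upper end, the end that must finish at the stop.
- holddown (a joint): Hold-down bar's angle in rad; hinge along the jig's x at x = 55, y = 55, z = 66 of the jig, on a dark fork 32 (x) by 24 (y), top at z = 74. 0: bar level across the channel (towards the jig's -y), pad on the lying tube; 1.57: upright; starts at 1.75 to 2.2, leaning out to +y. The hinge is stiff (1 N at the tip moves it): the bar stays where it is left and must be pushed all the way down.
- holddown_tip (a point): Middle of the bar's free end face, 105 from the hinge axis. The bar is orange, 20 wide, 10 thick; closed, its underside is level with the hinge axis and its top is at z = 76. Red end 28 wide (along the jig's x), 22 long, 14 thick; black rubber pad underneath, 55 from the axis.
- pipe: Bystander: short steel pipe standing on end, 42 across, 75 high, on the jig's right (-y). Origin under its centre.
- magnet: Bystander: red triangular magnet square lying flat, about 75 by 75, 22 high, on the jig's right (-y).
- spray: Bystander: yellow spray can with red cap, 58 across, 155 high. Origin under its centre.
- hammer: Bystander: hammer lying on the bench.
- brush: Bystander: brush lying on the bench.
- rods: Bystander: open cardboard box of welding rods, 130 by 50 by 30. Origin under its centre.
- tape: Bystander: yellow tape measure, 70 by 36 by 62 high. Origin under its centre.
Not all that is in view belongs to the job. Leave any pink look-alike of the tube alone.

How it is judged:
By the outcome, as a careful person would: the job done as asked, in the order asked, and still so for the second after the job is handed in, with the robot touching nothing.
It also fails if it takes over 58 s, if anything falls off the work surface, if the arm or the gripper's body presses on something with over 40 N, if the wrist force passes 120 N, or if a joint passes its speed limit or range.

## Working session

There is one attempt and no reset: what is moved stays moved. The work goes in short steps, Python scripts to look and compute and a tool call to move; the robot and the scene stay as the last step left them, time stands still between calls to the robot, and variables do not carry over. Pictures are saved under pics/ and viewed, about 8 in all and at most 12, crops included, and the job is handed in when it is done.

Besides the shell and the picture viewer there is one more tool, called after "Request:" as name(argument=value, ...), one argument or row to a line, values as JSON. play_rows: Moves the arm, as the interface text tells. Its arguments: {"type":"object","properties":{"moves":{"type":"array"},"squeeze":{"type":"number"}},"required":["moves"]}

```bash
mkdir -p pics; cat > h.py <<'E'
from rig import *
import numpy as np, cv2, json
def snap(n,f):
    d=grab_frame(n); cv2.imwrite('pics/'+f+'.png',cv2.cvtColor(d['pixels'],cv2.COLOR_RGB2BGR))
    np.savez('pics/'+f+'.npz',**{k:np.array(d[k]) for k in('pixels','intrinsics','distortion','R','t')}); return d
def load(f): return np.load('pics/'+f+'.npz')
def ray(d,px):
    p=cv2.undistortPoints(np.array(px,float).reshape(-1,1,2),d['intrinsics'],d['distortion']).reshape(-1,2)
    v=np.c_[p,np.ones(len(p))]@d['R']; c=-d['R'].T@d['t']; return c,v
def atz(d,px,z):
    c,v=ray(d,px); z=np.broadcast_to(z,len(v)); return c+v*((z-c[2])/v[:,2])[:,None]
def proj(d,X):
    r,_=cv2.Rodrigues(d['R']); return cv2.projectPoints(np.array(X,float).reshape(-1,1,3),r,np.array(d['t'],float),d['intrinsics'],d['distortion'])[0].reshape(-1,2)
E
python3 - <<'E'
from h import *
a=snap('top','top0'); b=snap('side','side0')
for d in(a,b): print((-np.array(d['R']).T@d['t']).round(), np.array(d['R']).round(2).tolist())
print(sense())
E
```

```text
[ 2.200e+02 -1.000e+00  1.699e+03] [[-0.01, -1.0, 0.0], [-0.98, 0.01, -0.2], [0.2, -0.01, -0.98]]
[267. 692. 996.] [[-0.93, -0.36, 0.0], [-0.28, 0.7, -0.65], [0.24, -0.61, -0.76]]
{'clock': 0.1, 'qpos': array([-1.15638554e+00,  3.53561771e-01,  1.63407197e+00, -4.56317596e-06,
        1.15521780e+00, -2.39484907e-03]), 'qvel': array([ 0.00013821, -0.00013164, -0.00171545, -0.00146642, -0.00080145,
       -0.00130556]), 'joint_efforts': array([ 9.33335505e-04, -6.06354475e+01, -3.42821002e+01, -1.08869799e-05,
        3.95568815e-03, -2.58705859e-05]), 'eef_pos': array([ 252.85059843, -571.08851407,  230.642232  ]), 'tcp_rot': array([-3.14033377e+00,  1.15760999e-06,  4.16807482e-01]), 'contact_force': array([0.25601256, 0.00903493, 0.53006667]), 'wrist_torque': array([ 0.04735033, -0.01878303,  0.01048429]), 'opening': 0.9989224291690156}
```

View pics/top0.png

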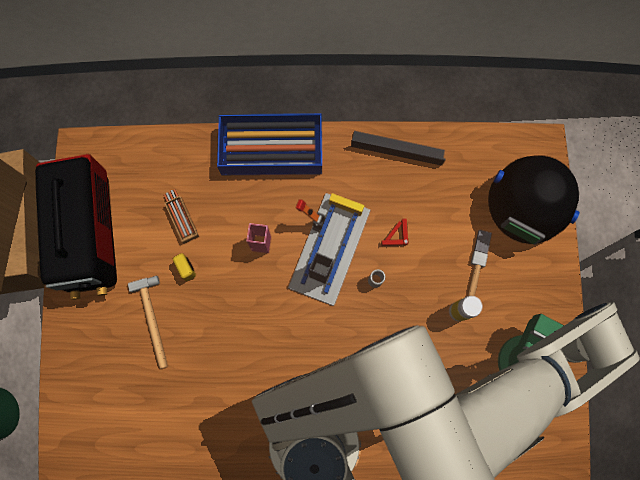

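View pics/side0.png

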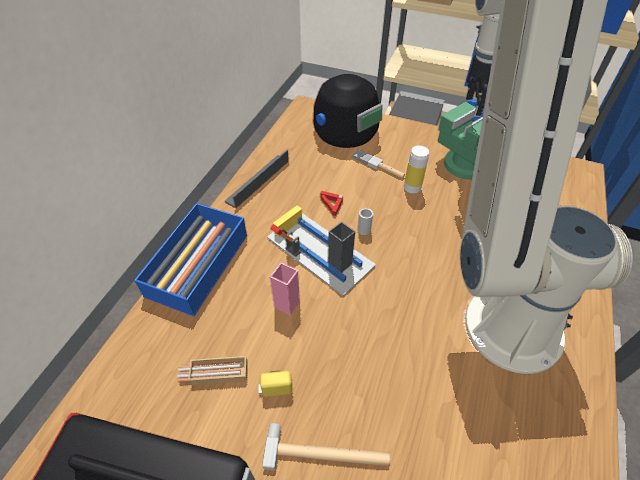

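Top: the jig's near end is at about (318,300), the yellow stop at (347,203), the tube at (322,265) and the bar at (308,212). The pink decoy is at (258,237). Side: the tube is at (341,245) and the decoy at (285,288). Next I'll enlarge both.

```bash
python3 - <<'E'
from h import *
a=load('top0')['pixels'][180:315,280:380,::-1]; b=load('side0')['pixels'][195:300,260:382,::-1]
A=cv2.resize(a,None,fx=4,fy=4,interpolation=cv2.INTER_CUBIC);B=cv2.resize(b,None,fx=3.25,fy=3.25,interpolation=cv2.INTER_CUBIC)
B=cv2.copyMakeBorder(B,0,A.shape[0]-B.shape[0],0,0,cv2.BORDER_CONSTANT)
o=np.hstack([A,B]);print(o.shape);cv2.imwrite('pics/crop0.png',o)
E
```

```text
(540, 796, 3)
```

View pics/crop0.png

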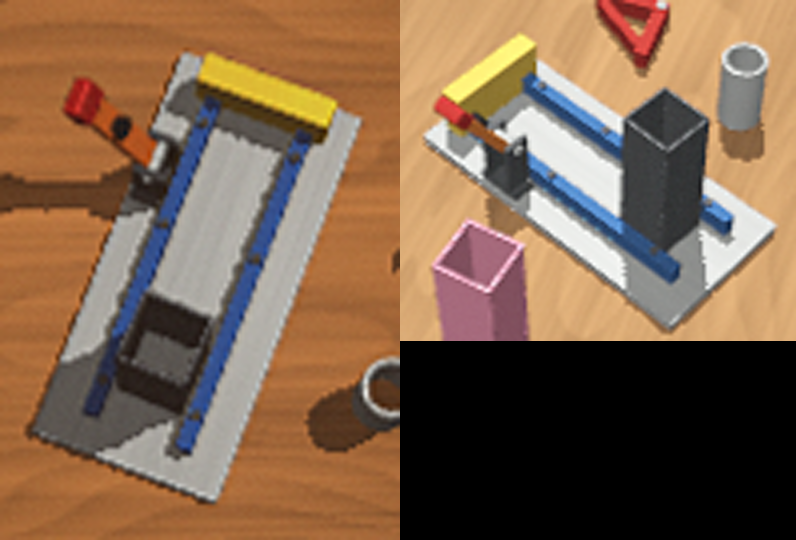

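```bash
cat > fit.py <<'E'
from h import *
from scipy.optimize import least_squares
a=load('top0');b=load('side0')
T=lambda L:(np.array(L)+.5)/4-.5+[280,180]
S=lambda L:(np.array(L)-[400,0]+.5)/3.25-.5+[260,195]
jt=T([(185,53),(360,118),(215,502),(28,432)]);J=np.array([(150,70,10),(150,-70,10),(-150,-70,10),(-150,70,10.)])
js=S([(775,228),(668,330),(425,140)]);K=J[[2,3,0]]
def w(p,X):
    c,s=np.cos(p[2]),np.sin(p[2]);X=np.array(X,float);return np.c_[p[0]+c*X[:,0]-s*X[:,1],p[1]+s*X[:,0]+c*X[:,1],X[:,2]]
f=lambda p:np.r_[proj(a,w(p,J))-jt,proj(b,w(p,K))-js].ravel()
r=least_squares(f,[620,0,-.35]);p=r.x;print('jig',p.round(3),r.fun.reshape(-1,2).round(1).tolist())
ts=S([(665,88),(707,120),(663,152),(622,122)]);q=atz(b,ts,150)
inv=lambda X:np.c_[(X-[p[0],p[1],0])[:,:2]@np.array([[np.cos(p[2]),-np.sin(p[2])],[np.sin(p[2]),np.cos(p[2])]])]
print('tube side top',inv(q).round(1).tolist(),inv(q).mean(0))
print('tube top-view',inv(atz(a,T([(148,292),(213,318)]),150)).round(1).tolist())
# holddown angle: red end centre
def tip(p,th): # tip mid of end face: 105 along, 5 up of bar plane
    return w(p,[(55,55-105*np.cos(th)+5*np.sin(th),66+105*np.sin(th)+5*np.cos(th))])
print('red tip px obs',T([(82,98)]),S([(437+12,108)]))
for th in(1.75,1.9,2.05,2.2): print(th,proj(a,tip(p,th)).round(1),proj(b,tip(p,th)).round(1),tip(p,th).round())
print('pipe',atz(a,T([(385,388)]),75),inv(atz(a,T([(385,388)]),75)))
np.save('jig.npy',p)
E
python3 fit.py
```

```text
jig [ 5.52719e+02 -4.93090e+01 -3.86000e-01] [[-1.3, -0.4], [-0.3, 0.4], [-1.3, 0.2], [-0.6, -0.4], [0.8, -0.6], [0.8, -1.5], [-0.1, -1.9]]
tube side top [[-52.7, -24.2], [-99.6, -21.4], [-96.4, 27.3], [-52.3, 26.5]] [-75.26231547   2.01765683]
tube top-view [[-50.3, 17.2], [-50.8, -28.8]]
red tip px obs [[300.125 204.125]] [[274.73076923 227.88461538]]
1.75 [[309.6 206.4]] [[284. 217.]] [[633.   3. 168.]]
1.9 [[304.3 204.9]] [[279.9 221.3]] [[639.  17. 164.]]
2.05 [[299.4 203.7]] [[276.  226.1]] [[644.  30. 157.]]
2.2 [[295.  202.8]] [[272.6 231.1]] [[649.  42. 148.]]
pipe [[ 458.23637308 -176.63635892   75.        ]] [[ -39.62535779 -153.52215639]]
```

Jig found at (553, −49), yaw −0.386, with the tube centre at jig x ≈ −76 and the bar at about 2.05 rad. I'll move behind the tube with the fingers shut.

Request:
play_rows(
  moves=[
    [[0.0272,-0.0331,0],[0,0,0],0],
    [[0.0272,-0.0331,0],[0,0,0],0],
    [[0.0272,-0.0331,0],[0,0,0],0],
    [[0.0272,-0.0331,0],[0,0,0],0],
    [[0.0272,-0.0331,0],[0,0,0],0],
    [[0.0272,-0.0331,0],[0,0,0],0],
    [[0.0272,-0.0331,0],[0,0,0],0],
    [[0.0272,-0.0331,0],[0,0,0],0],
    [[0.0272,-0.0331,0],[0,0,0],0],
    [[0.0272,-0.0331,0],[0,0,0],0],
    [[0.0272,-0.0331,0],[0,0,0],0],
    [[0.0272,-0.0331,0],[0,0,0],0],
    [[0.0272,-0.0331,0],[0,0,0],0],
    [[0.0272,-0.0331,0],[0,0,0],0],
    [[0,0,0],[0,0,0.134],0],
    [[0,0,0],[0,0,0.134],0],
    [[0,0,0],[0,0,0.134],0],
    [[0,0,0],[0,0,0.134],0],
    [[0,0,0],[0,0,0.134],0],
    [[0,0,0],[0,0,0.134],0],
  ],
)

```text
clock: 2.1
eef_pos: [413.3, 6.4, 231.1]
tcp_rot: [3.141, 0.0, -0.393]
contact_force: [0.9, -0.3, 0.8]
opening: -0.004
```

```bash
cat >> h.py <<'E'
def jig(X):
    p=np.load('jig.npy');c,s=np.cos(p[2]),np.sin(p[2]);X=np.array(X,float)
    return np.array([c*(X[0]-p[0])+s*(X[1]-p[1]),-s*(X[0]-p[0])+c*(X[1]-p[1]),X[2]])
def st():
    s=sense();print('t',s['clock'],'jig',jig(s['eef_pos']).round(1),'rot',s['tcp_rot'].round(3),'F',s['contact_force'].round(1),'op',round(s['opening'],2),'q',s['qpos'].round(2))
E
python3 -c "
from h import *
st()"
```

```text
t 2.1 jig [-150.1   -0.8  231.1] rot [ 3.141  0.    -0.393] F [ 0.9 -0.3  0.8] op -0.0 q [0.01 0.01 2.06 0.   1.07 1.98]
```

Request:
play_rows(
  moves=[
    [[0,0,0.031],[0,0,0],0],
    [[0,0,0.031],[0,0,0],0],
    [[0.005,-0.001,0.031],[0,0,0],0],
    [[0.015,0,0],[0,0,0],0],
    [[0.01,0,0],[0,0,0],0],
    [[0.008,0,0],[0,0,0],0],
    [[0.008,0,0],[0,0,0],0],
    [[0.008,0,0],[0,0,0],0],
    [[0.008,0,0],[0,0,0],0],
    [[0.008,0,0],[0,0,0],0],
    [[0.008,0,0],[0,0,0],0],
    [[0.008,0,0],[0,0,0],0],
    [[0.006,0,0],[0,0,0],0],
    [[0.004,0,0],[0,0,0],0],
    [[0,0,0],[0,0,0],0],
  ],
)

```text
clock: 3.6
eef_pos: [503.3, -29.1, 138.2]
tcp_rot: [-3.142, -0.0, -0.387]
contact_force: [0.3, -0.0, 0.1]
opening: -0.002
```

```bash
cat >> h.py <<'E'
def look(f):
    c=[]
    for n,(x0,y0,x1,y1) in(('top',(270,180,380,315)),('side',(255,190,385,300))):
        d=snap(n,f+n);k=d['pixels'][y0:y1,x0:x1,::-1];s=390/(x1-x0);k=cv2.resize(k,None,fx=s,fy=s,interpolation=cv2.INTER_CUBIC)
        c.append(cv2.copyMakeBorder(k,0,500-k.shape[0],0,0,cv2.BORDER_CONSTANT));print(n,'scale',s)
    cv2.imwrite('pics/'+f+'.png',np.hstack(c))
E
python3 -c "
from h import *
st();look('l1')"
```

```text
t 3.6 jig [-5.340e+01  1.000e-01  1.382e+02] rot [-3.142 -0.    -0.387] F [ 0.3 -0.   0.1] op -0.0 q [-0.06  0.28  1.97 -0.    0.88  1.9 ]
top scale 3.5454545454545454
side scale 3.0
```

View pics/l1.png

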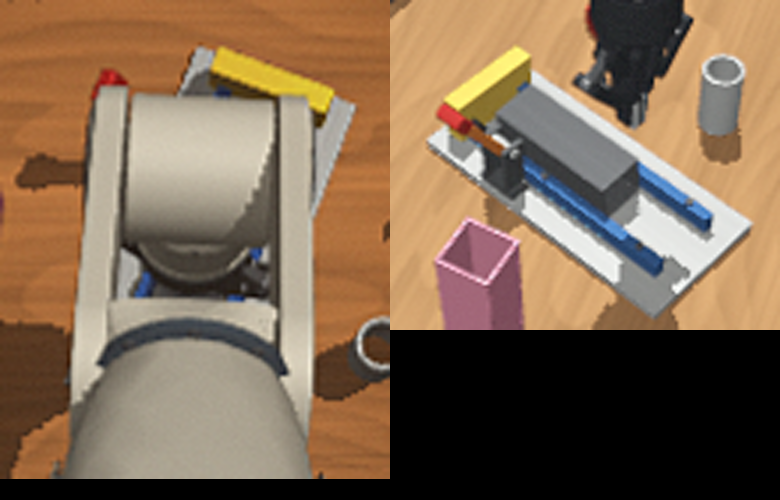

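The tube lies in the channel, with the corners of its near end at about (638,158) and (601,190) in the side half.

```bash
python3 -c "
from h import *
d=load('l1side');S=lambda u,v:((u-390+.5)/3-.5+255,(v+.5)/3-.5+190)
for u,v in[(638,158),(601,190),(498,112),(535,86)]: print(jig(atz(d,[S(u,v)],60)[0]).round(1))"
```

```text
[-44.4 -22.7  60. ]
[-45.4  28.6  60. ]
[91.  26.9 60. ]
[ 89.3 -21.5  60. ]
```

Request:
play_rows(
  moves=[
    [[-0.02,0,0],[0,0,0],0],
    [[-0.02,0,0],[0,0,0],0],
    [[0,0,0.03],[0,0,0],0],
    [[0,0,0.03],[0,0,0],0],
    [[0,0,0.03],[0,0,0],0],
    [[0,0,0.016],[0,0,0],0],
    [[0.015,0,0],[0,0,0],0],
    [[0.012,0,0],[0,0,0],0],
    [[0.007,0,0],[0,0,0],0],
    [[0.006,0,0],[0,0,0],0],
    [[0.006,0,0],[0,0,0],0],
    [[0.004,0,0],[0,0,0],0],
    [[0.003,0,0],[0,0,0],0],
    [[0.002,0,0],[0,0,0],0],
    [[0,0,0],[0,0,0],0],
  ],
)

```text
clock: 5.2
eef_pos: [516.0, -34.6, 32.9]
tcp_rot: [3.141, 0.002, -0.388]
contact_force: [-5.2, 2.0, 3.8]
opening: -0.002
```

```bash
python3 -c "
from h import *
st()"
```

```text
t 5.2 jig [-39.5  -0.1  32.9] rot [ 3.141e+00  2.000e-03 -3.880e-01] F [-5.2  2.   3.8] op -0.0 q [-0.07  0.47  2.    0.    0.67  1.89]
```

Request:
play_rows(
  moves=[
    [[0.002,0,0],[0,0,0],0],
    [[0.002,0,0],[0,0,0],0],
    [[0.002,0,0],[0,0,0],0],
    [[0.001,0,0],[0,0,0],0],
    [[0,0,0],[0,0,0],0],
  ],
)

```text
clock: 5.7
eef_pos: [522.3, -37.1, 32.9]
tcp_rot: [3.141, 0.002, -0.387]
contact_force: [-5.7, 2.2, 3.5]
opening: -0.005
```

Request:
play_rows(
  moves=[
    [[0.001,0,0],[0,0,0],0],
    [[0.001,0,0],[0,0,0],0],
    [[0,0,0],[0,0,0],0],
  ],
)

```text
clock: 6.0
eef_pos: [524.0, -37.9, 32.9]
tcp_rot: [3.141, 0.002, -0.387]
contact_force: [-6.3, 2.6, 3.8]
opening: -0.004
```

Request:
play_rows(
  moves=[
    [[0.001,0,0],[0,0,0],0],
    [[0.001,0,0],[0,0,0],0],
    [[0,0,0],[0,0,0],0],
  ],
)

```text
clock: 6.3
eef_pos: [525.0, -38.3, 32.8]
tcp_rot: [3.141, 0.004, -0.388]
contact_force: [-8.2, 4.5, 6.1]
opening: -0.004
```

Request:
play_rows(
  moves=[
    [[0.001,0,0],[0,0,0],0],
    [[0.001,0,0],[0,0,0],0],
    [[0.001,0,0],[0,0,0],0],
    [[0,0,0],[0,0,0],0],
  ],
)

```text
clock: 6.7
eef_pos: [525.0, -38.5, 32.6]
tcp_rot: [3.14, 0.009, -0.388]
contact_force: [-16.8, 12.1, 16.3]
opening: 0.001
```

```bash
python3 -c "
from h import *
st();look('l2')"
```

```text
t 6.7 jig [-29.7  -0.4  32.6] rot [ 3.14   0.009 -0.388] F [-16.8  12.1  16.3] op 0.0 q [-0.08  0.48  1.98  0.    0.69  1.88]
top scale 3.5454545454545454
side scale 3.0
```

View pics/l2.png

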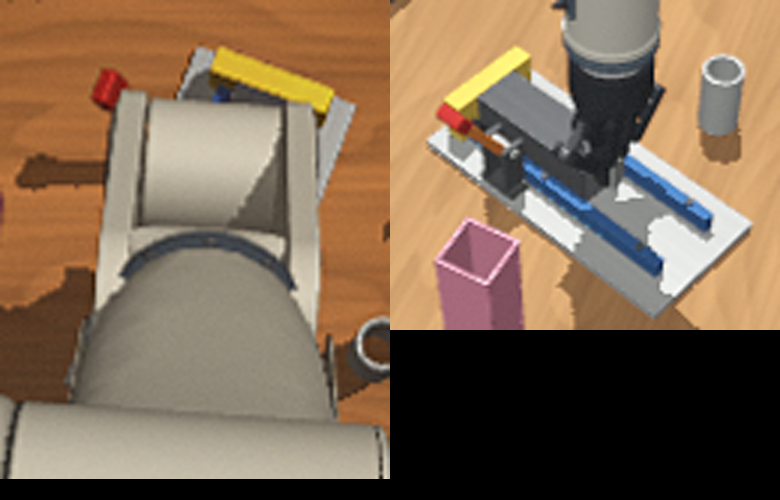

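The force rose to 20 N with no further travel at x ≈ −30, which matches tube contact with the stop. I'll back off, rise and go to the outer side of the bar.

Request:
play_rows(
  moves=[
    [[-0.01,0,0],[0,0,0],0],
    [[-0.025,0,0],[0,0,0],0],
    [[0,0,-0.05],[0,0,0],0],
    [[0,0,-0.05],[0,0,0],0],
    [[0,0,-0.05],[0,0,0],0],
    [[0,0,-0.05],[0,0,0],0],
    [[0.023,-0.033,0],[0,0,0],0],
    [[0.023,-0.033,0],[0,0,0],0],
    [[0.023,-0.033,0],[0,0,0],0],
    [[0.023,-0.033,0],[0,0,0],0],
    [[0.023,-0.033,0],[0,0,0],0],
    [[0,0,0],[0,0,0],0],
  ],
)

```text
clock: 8.0
eef_pos: [669.8, 85.2, 232.7]
tcp_rot: [-3.139, -0.003, -0.386]
contact_force: [-0.2, -0.4, -0.0]
opening: 0.004
```

```bash
python3 -c "
from h import *
st();look('l3')"
```

```text
t 8.0 jig [ 57.9 168.7 232.7] rot [-3.139e+00 -3.000e-03 -3.860e-01] F [-0.2 -0.4 -0. ] op 0.0 q [0.12 0.43 1.52 0.   1.19 2.08]
top scale 3.5454545454545454
side scale 3.0
```

View pics/l3.png

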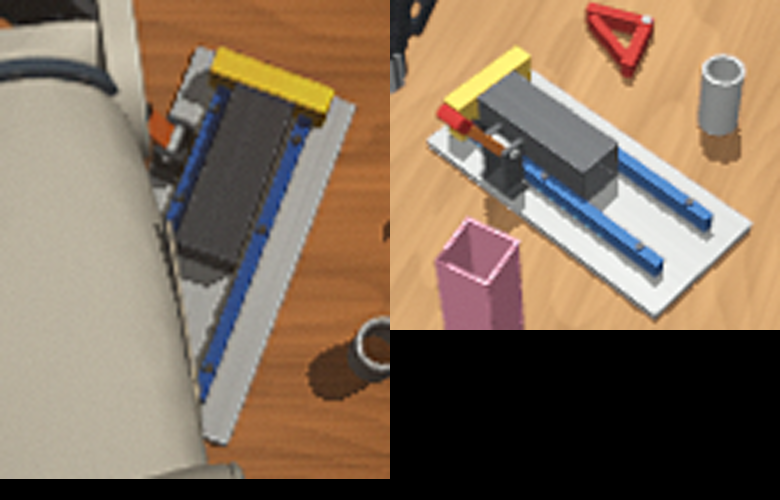

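The tube is flush with the stop: its far edge is at (265,95) in the top half, and no gap is visible. Next I'll lower outside the bar and push.

Request:
play_rows(
  moves=[
    [[-0.003,0,0.031],[0,0,0],0],
    [[0,0,0.031],[0,0,0],0],
    [[0,0,0.029],[0,0,0],0],
    [[0,0.015,0],[0,0,0],0],
    [[0,0.01,0],[0,0,0],0],
    [[0,0.01,0],[0,0,0],0],
    [[0,0.01,0],[0,0,0],0],
    [[0,0.01,0],[0,0,0],0],
    [[0,0.01,0],[0,0,0],0],
    [[0,0.01,0],[0,0,0],0],
    [[0,0.01,0],[0,0,0],0],
    [[0,0.005,0],[0,0,0],0],
    [[0,0,0],[0,0,0],0],
  ],
)

```text
clock: 9.4
eef_pos: [628.7, -0.6, 141.1]
tcp_rot: [3.141, 0.001, -0.388]
contact_force: [-0.2, -0.2, 1.2]
opening: 0.001
```

```bash
python3 -c "
from h import *
st()"
```

```text
t 9.4 jig [ 52.1  73.7 141.1] rot [ 3.141e+00  1.000e-03 -3.880e-01] F [-0.2 -0.2  1.2] op 0.0 q [-0.    0.45  1.7  -0.    0.99  1.96]
```

Request:
play_rows(
  moves=[
    [[0.001,0.008,0],[0,0,0],0],
    [[0.001,0.007,0],[0,0,0],0],
    [[0,0.01,0.001],[0,0,0],0],
    [[0,0.01,0.002],[0,0,0],0],
    [[0,0.009,0.004],[0,0,0],0],
    [[0,0.009,0.006],[0,0,0],0],
    [[0,0.007,0.007],[0,0,0],0],
    [[0,0.007,0.008],[0,0,0],0],
    [[0,0.005,0.009],[0,0,0],0],
    [[0,0.005,0.009],[0,0,0],0],
    [[0,0,0],[0,0,0],0],
  ],
)

```text
clock: 10.5
eef_pos: [600.8, -71.9, 93.5]
tcp_rot: [3.141, 0.003, -0.388]
contact_force: [-0.2, -0.9, -0.2]
opening: 0.003
```

```bash
python3 -c "
from h import *
st();look('l4')"
```

```text
t 10.5 jig [53.  -2.9 93.5] rot [ 3.141e+00  3.000e-03 -3.880e-01] F [-0.2 -0.9 -0.2] op 0.0 q [-0.12  0.48  1.78 -0.    0.88  1.84]
top scale 3.5454545454545454
side scale 3.0
```

View pics/l4.png

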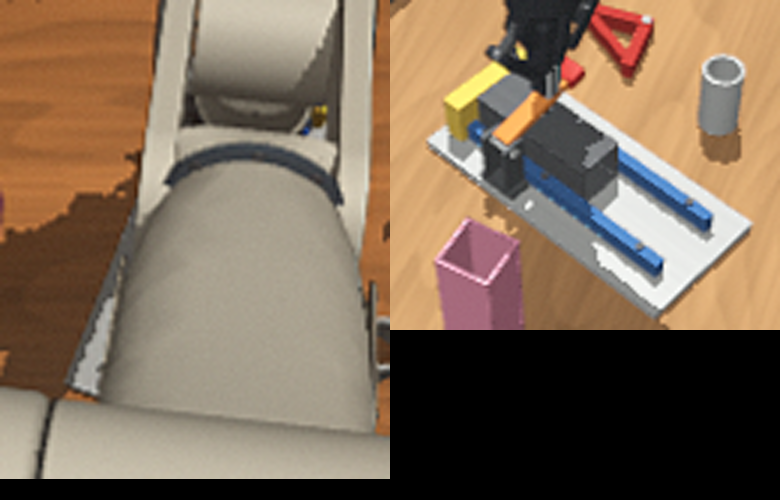

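The bar has come over and is nearly down, at (525,115) in the side half, with the red end at (570,75). Next I'll press it the rest of the way.

Request:
play_rows(
  moves=[
    [[0,0.002,0.005],[0,0,0],0],
    [[0,0.002,0.005],[0,0,0],0],
    [[0,0.001,0.004],[0,0,0],0],
    [[0,0,0.002],[0,0,0],0],
    [[0,0,0.001],[0,0,0],0],
    [[0,0,0],[0,0,0],0],
  ],
)

```text
clock: 11.2
eef_pos: [600.2, -76.1, 78.1]
tcp_rot: [3.142, 0.0, -0.387]
contact_force: [-0.3, 0.3, 0.4]
opening: 0.004
```

Request:
play_rows(
  moves=[
    [[0,0,0.001],[0,0,0],0],
    [[0,0,0.001],[0,0,0],0],
    [[0,0,0],[0,0,0],0],
  ],
)

```text
clock: 11.5
eef_pos: [600.3, -76.1, 76.3]
tcp_rot: [-3.142, -0.0, -0.387]
contact_force: [-0.4, -0.6, 0.8]
opening: 0.003
```

Request:
play_rows(
  moves=[
    [[0,0,0.001],[0,0,0],0],
    [[0,0,0.001],[0,0,0],0],
    [[0,0,0],[0,0,0],0],
  ],
)

```text
clock: 11.8
eef_pos: [600.4, -76.2, 75.7]
tcp_rot: [-3.141, -0.0, -0.387]
contact_force: [-5.2, 0.7, 14.7]
opening: 0.005
```

Request:
play_rows(
  moves=[
    [[0,0,0.001],[0,0,0],0],
    [[0,0,0.001],[0,0,0],0],
    [[0,0,0],[0,0,0],0],
  ],
)

```text
clock: 12.1
eef_pos: [600.4, -76.2, 75.4]
tcp_rot: [-3.141, -0.001, -0.387]
contact_force: [-11.2, 1.4, 33.1]
opening: 0.005
```

Hard contact at z = 75.5, where the closed top should be 76. I'll lift straight off and retreat.

Request:
play_rows(
  moves=[
    [[0,0,-0.004],[0,0,0],0],
    [[0,0,-0.03],[0,0,0],0],
    [[0,0,-0.05],[0,0,0],0],
    [[0,0,-0.05],[0,0,0],0],
    [[0,0,-0.05],[0,0,0],0],
    [[-0.03,0.03,0],[0,0,0],0],
    [[-0.03,0.04,0],[0,0,0],0],
    [[-0.03,0.04,0],[0,0,0],0],
    [[-0.03,0.04,0],[0,0,0],0],
    [[-0.03,0.04,0],[0,0,0],0],
    [[-0.03,0.04,0],[0,0,0],0],
    [[-0.03,0.04,0],[0,0,0],0],
    [[0,0,0],[0,0,0],0],
    [[0,0,0],[0,0,0],0],
  ],
)

```text
clock: 13.5
eef_pos: [303.3, -247.5, 256.5]
tcp_rot: [-3.142, -0.001, -0.391]
contact_force: [0.4, 0.4, -0.3]
opening: 0.001
```

```bash
python3 -c "
from h import *
st();look('l5')"
```

```text
t 13.5 jig [-156.5 -277.5  256.5] rot [-3.142e+00 -1.000e-03 -3.910e-01] F [ 0.4  0.4 -0.3] op 0.0 q [-0.69 -0.06  2.06  0.    1.13  1.27]
top scale 3.5454545454545454
side scale 3.0
```

View pics/l5.png

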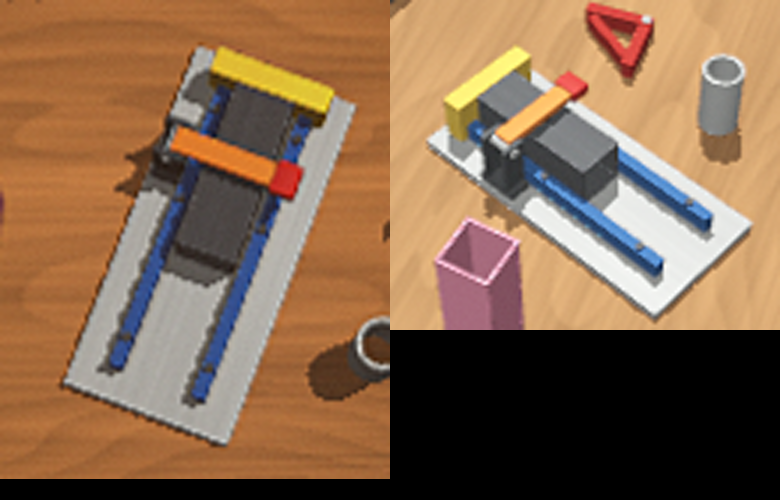

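The bar lies across the tube, with the red end at (285,180) top and (570,87) side. The tube is at the stop, and the bystanders look unmoved. One numeric check of flushness and bar angle before handing in.

```bash
python3 -c "
from h import *
p=np.load('jig.npy');d=load('l5side')
S=lambda u,v:((u-390+.5)/3-.5+255,(v+.5)/3-.5+190)
for u,v in[(617,148),(581,179),(478,99),(515,73)]: print(jig(atz(d,[S(u,v)],60)[0]).round(1))
c,s=np.cos(p[2]),np.sin(p[2])
def P(f,x,y,z):
    q=proj(f,[[p[0]+c*x-s*y,p[1]+s*x+c*y,z]])[0]; return q
for th in(0,.05,.1):
  o=[]
  for r,x in((105,41),(105,69)):
    y,z=55-r*np.cos(th)+12*np.sin(th),66+r*np.sin(th)+12*np.cos(th)
    q=P(d,x,y,z);t=P(load('l5top'),x,y,z);o.append(np.r_[(q-[255,190])*3+[390,0],(t-[270,180])*3.545].round(1))
  print(th,o)
a,b=load('top0')['pixels'].astype(int),load('l5top')['pixels'].astype(int)
D=(abs(a-b).sum(2)>90).astype(np.uint8);n,_,s_,ce=cv2.connectedComponentsWithStats(D)
print([(s_[i].tolist()) for i in range(1,n) if s_[i,4]>25])
"
```

```text
[-22.1 -18.3  60. ]
[-23.3  31.9  60. ]
[117.1  28.5  60. ]
[115.8 -20.4  60. ]
0 [array([590.2,  81.9, 287.6, 198.7]), array([569.1,  67.3, 300.2, 166.2])]
0.05 [array([589.7,  78.5, 287.1, 196.9]), array([568.6,  63.9, 299.8, 164.3])]
0.1 [array([589.1,  75.3, 286.4, 195. ]), array([567.8,  60.7, 299.1, 162.3])]
[[296, 200, 18, 20, 132], [288, 208, 68, 87, 2086], [274, 223, 34, 11, 227], [276, 279, 364, 201, 33142], [108, 349, 246, 131, 8623], [301, 417, 12, 7, 46], [272, 441, 10, 11, 44]]
```

```bash
python3 -c "
from h import *
a=load('l5top')['pixels'][188:262,310:375,::-1];b=load('l5side')['pixels'][200:262,265:335,::-1]
r=lambda k:cv2.resize(k,(390,int(390*k.shape[0]/k.shape[1])),interpolation=cv2.INTER_LINEAR)
a,b=r(a),r(b);cv2.imwrite('pics/z.png',np.hstack([a,cv2.copyMakeBorder(b,0,a.shape[0]-b.shape[0],0,0,cv2.BORDER_CONSTANT)]))"
```

```text
(no output)
```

View pics/z.png

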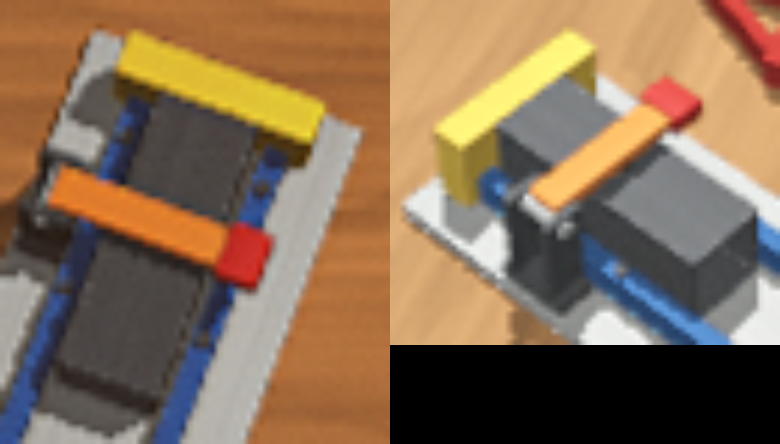

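The tube's top edge meets the stop's top edge with no gap, at (162,97)–(255,128) left and (500,122)–(565,80) right. The bar lies level on the tube.

```bash
python3 -c "
from rig import *
sign_off()"
```

```text
the job is handed in; nothing more can be done
```

The job is handed in. I tipped the tube over along the channel with shut fingers and pushed it until it stalled against the yellow stop at about 20 N. I then swung the hold-down bar over and pressed it down; contact was firm at z = 75.5 with 33 N.

- **Tube:** the last close-up shows no gap between the tube and the stop.
- **Disagreement:** the side-camera fit put the tube's end at x ≈ 116–117 instead of 120. The jig fit in that view was off by about 1–2 pixels, roughly 3 mm. The push that stalled and the finger position (tube's near end at about −19; flush is −20) both say it is flush.
- **Bar:** it lies level on the tube. The contact height matches the closed bar's 76, and the red end's position fits an angle of about 0.
- **Other things:** the pink look-alike, the pipe and the magnet look unmoved. A before/after comparison of the top view showed changes only at the jig and in two large lower regions that I put down to the arm and its shadow. Those regions could hide small changes near the spray can or brush.
- **Robot:** it finished clear of everything at 13.5 s.

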